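# Load the slide scanner and latch its bay door

## Robot

A 6-joint arm with a two-finger parallel gripper is mounted at the origin on the work surface. World frame = base frame: x ahead of the robot, y to its left, z up, the work surface at z = 0. Lengths are in m, angles in rad, forces in N, time in s.
With the tool pointing down it reaches from about 0.4 to 0.925 m from the base axis. Payload 3.4 kg.
Tool frame: the origin (TCP) lies midway between the tips of the shut fingers; the grasp point (between the pads) lies 19 mm behind it; z points along the fingers, y is the direction in which the jaws open and shut (so a half turn about z gives the same grasp; the last joint's range is limited). The gripper opens to 85 mm and grips with 20 to 120 N. Pads are 22 mm wide; open, the fingers measure 114 mm over their backs; the gripper's body (76 mm by 85 mm) begins 54 mm behind the grasp point. The pads swing forward as they close: fully open they stand 13 mm farther back than shut.
Start: joints at [1.181, 0.307, 1.506, -0, 1.328, -0.073], TCP at [0.179, 0.547, 0.231] pointing down, gripper open.
Joint ranges: [-3.12, 3.12], [-1.05, 2.28], [0.14, 2.33], [-1.42, 4.57], [0.1, 2.73], [-2.68, 2.68]. Speed limits (rad/s): [2.57, 2.57, 3.14, 3.14, 3.14, 3.14].

## Interface

Orientations are given as [roll, pitch, yaw] about the fixed x, y, z axes, in that order (R = Rz(yaw) Ry(pitch) Rx(roll)).
In Python, from cell import env, vision, ticket gives the robot as it stands.
- The arm moves only by the shell command python3 -m inch 'ROWS' [FORCE]. ROWS is JSON, a list of rows, each a list of 7 numbers: the shift along the tool's x, y, z in cm, then the turn, a rotation vector about the tool's x, y, z in rad, then the closure, from -1 (fully open) to 1 (shut). A call has exactly 10 rows; each row shifts and turns the pose as measured when the row begins, along the tool's axes as they then stand; what a row does not reach is not made up. A row lasts 1/10 s, in which the tool goes at most 50 mm and 8.59 degrees, less where a joint would pass 70% of its speed; a pose out of reach is approached as far as the arm can. A call with a gripper value outside its range is refused whole. The fingers move at their own pace and stop on an object; FORCE is the grip in N (left out, the last holds). Time passes only in rows, so rows that do not move let the fingers close, or fill a call up. It gives the time, the measured TCP pose, the force and the opening at its end, in the units of the state.
- env.read_state(): the state, without advancing time (a new reading comes with each control period).
- vision.read_camera(name): name is "side" or "top"; returns a dict with "frame" (400x640x3 uint8, red, green, blue), "K" (3x3 intrinsics, pixels), "R" (3x3) and "t" (3): a world point X has camera coordinates R X + t. Camera axes: x right, y down, z forward; pixel columns grow to the right and rows downward; lengths in m; the calibration is good to about 2 mm. A picture is of the moment at which its call begins. There is no depth.
- ticket.finish_job(): hands the job in, once; it reports no verdict.
The state is a dict: "time": time; "joints": joint angles; "dq": joint speeds; "effort": joint torques, N m; "ee_pos": TCP position; "tcp_rot": TCP orientation; "contact_force": force on the tool from outside, world axes, zero at the start; "wrist_torque": the same for the moment, N m; "opening": opening from 0.0 (shut) to 1.0 (fully open).
Only numpy, scipy, OpenCV 4.12 (cv2) and the standard library are available. Lean on these libraries where they do the work, as an engineer would, in place of code of your own. Each camera call takes 0.05 s, during which the arm holds its last target.

## Task

Lift the slide magazine out of its sloped rest, stand it upright inside the scanner's open loading bay with its broad side parallel to the door and let go of it there; lower it in, do not drop it. Then push the bay door shut until its sprung latch snaps in behind the strike and the door stays closed. Leave the rack of test tubes where it stands, and end with the robot clear of everything.

Things in the scene. Friction and masses are not known exactly. Their poses are not given: they have to be found in the camera images.
- magazine_center (a point): Centre of the slide magazine: loose plain white box, 34 mm thick (its x), 120 long (y), 90 high (z), 0.2 to 0.45 kg, dark slots along its top. It starts leaning in the rest, z tilted 35 deg from vertical, top towards the robot. Grip it across the 34 mm, coming down along its z (tool tilted 35 deg), in its upper 51 mm, which are free on both broad faces; draw it out along its +z.
- rest: Sloped metal rest fixed to the table, origin under its centre; base 130 (x) x 140 mm (y), 12 mm high. A ledge carries the magazine's bottom, whose centre is at about x 20 mm, z 55 mm; a 6 mm plate supports the lower 39 mm of its -x (under) face.
- bay (a point): Centre of the loading bay's floor, 30 mm above the table, on a fixed slide scanner. x points from door to back wall, y along the door to the strike side, z up. Open at the top; inside 92 mm deep (x -46, the shut door's inner face, to +46 mm), 150 mm wide at the front between hinge and strike (167 mm behind). Back and left (+y) walls rise 40 mm above the floor.
- scanner: The slide scanner, fixed; origin on the table under the bay centre, same axes as the bay. White housing: y -83 to -343, x -62 to +238 mm, top 125 mm above the table. Upright steel strike plate of the latch: x -57, y +69 to +92 mm, top 124 mm above the table.
- door_hinge (a point): On the door's upright hinge axis, at bay floor height: x -52, y -78 mm in the bay's frame, same axes as the bay. The shut door runs from here along +y; it opens towards -x (to the robot), anticlockwise from above.
- door_face (a point): Point to push, on the door's outer face, 115 mm from the hinge axis, 62 mm above the bay floor. Turns with the door: x is the inward normal (push direction), y runs to the free edge. Door: aluminium, 12 mm thick (axis in mid thickness), 3 to 145 mm from the hinge, 2 to 90 mm above the bay floor. A steel tongue, sloped inside, flat outside, sticks 9 mm out of its free edge near the top.
- door (a joint): Door angle, rad: 0 shut on its stop, grows as it opens, at most 1.5; starts at 0.6 to 1.1. Light friction keeps it where it is left. The tongue meets the strike at about 0.13 and drops in behind it at about 0.035; riding over needs up to about 6 N at door_face. Latched, the door cannot reopen past about 0.02.
- latch (a joint): Retraction of the sprung tongue, m: 0 fully out, up to 0.011 pushed into the door. Rises to about 0.007 while riding over the strike, back to 0 when snapped in.
- tube_rack: Bystander: a blue plastic rack 60 x 170 mm with six capped tubes, 106 mm high in all, loose; origin at the centre of its underside, y along its length. Must stay where it is.
Mind the look-alikes: they are no part of the job. Leave any green, orange or pink look-alike of the part that bears magazine_center alone.

How it is judged:
On the way, in this order (a step that is already met when the one before it is completed fails the run):
1. the magazine stands upright in the bay and has been let go, the door not yet latched (x of magazine_center in the frame of bay between -0.036 and 0.036 m and y of magazine_center in the frame of bay between -0.03 and 0.03 m and z of magazine_center in the frame of bay below 0.055 m and angle between magazine_center's own z axis and vertical below 0.12 rad and contact force between the fingers and magazine below 0.1 N and value of joint door above 0.15 rad), for 0.2 s.
2. the door is shut and its tongue has snapped in (value of joint door below 0.035 rad and value of joint latch below 0.003 m), for 0.2 s.
At the end, for the whole second after the job is handed in: Door latched: angle below 0.035 rad, tongue out to within 3 mm. Magazine let go, upright within 7 deg on the bay floor, centre within 36 mm (depth) and 30 mm (across) of the bay's centre, its length along the door within 20 deg. Tube rack within 30 mm of its start (all of step 2 and x of magazine_center in the frame of bay between -0.036 and 0.036 m and y of magazine_center in the frame of bay between -0.03 and 0.03 m and z of magazine_center in the frame of bay below 0.055 m and angle between magazine_center's own z axis and vertical below 0.12 rad and angle between the y axis of magazine_center and the y axis of bay, either way round below 0.35 rad and distance of tube_rack from where it was at the start of the episode below 0.03 m); the robot touches nothing.
It fails at once if the magazine is let go more than 20 mm above the bay floor (z of magazine_center in the frame of bay above 0.068 m and horizontal distance between magazine_center and bay below 0.07 m and contact force between the fingers and magazine below 0.05 N).
It fails at once if the tube rack is pushed 30 mm away or tipped (distance of tube_rack from where it was at the start of the episode above 0.03 m or angle between tube_rack's own z axis and vertical above 0.3 rad).
It also fails if it takes over 54 s, if anything falls off the work surface, if the arm or the gripper's body presses on something with over 40 N, if the wrist force passes 120 N, or if a joint passes its speed limit or range.

## Working session

There is one attempt and no reset: what is moved stays moved. The work goes in short steps, Python scripts to look and compute and a shell command to move; the robot and the scene stay as the last step left them, time stands still between calls to the robot, and variables do not carry over. Pictures are saved under pics/ and viewed, and the job is handed in when it is done.

```bash
ls; mkdir -p pics; python3 - <<'E'
from cell import env, vision
import cv2,numpy as np
print(env.read_state())
for n in("side","top"):
    d=vision.read_camera(n); cv2.imwrite(f"pics/{n}0.png",d["frame"][:,:,::-1]); print(n,d["K"],d["R"],d["t"])
    np.savez(f"pics/{n}0.npz",**d)
E
```

```text
pics
{'time': 0.0, 'joints': array([ 1.18147135e+00,  3.07567075e-01,  1.50767761e+00, -1.21375105e-05,
        1.32838212e+00, -7.35185481e-02]), 'dq': array([-0.00070551, -0.00048557, -0.00081686,  0.00144663,  0.00079474,
       -0.00121513]), 'effort': array([ 1.07947760e-04, -4.57575703e+01, -2.51907563e+01,  1.85371464e-04,
        1.35685725e-02,  3.32865545e-05]), 'ee_pos': array([0.17835849, 0.54590727, 0.23038283]), 'tcp_rot': array([-3.13956313e+00, -1.37668444e-04,  2.82578901e+00]), 'contact_force': array([-0.14853732, -0.53372181,  0.09591585]), 'wrist_torque': array([ 0.0417654 , -0.00496903, -0.00638547]), 'opening': 0.9979174155375233}
side [[413.13660802   0.         313.79499136]
 [  0.         413.13660802 196.85350439]
 [  0.           0.           1.        ]] [[ 9.45526535e-01 -3.25544966e-01 -2.13787318e-04]
 [-2.21977356e-01 -6.44239754e-01 -7.31902447e-01]
 [ 2.38129427e-01  6.92080641e-01 -6.81409394e-01]] [-0.52789669  0.27873898  0.90421719]
top [[397.38893666   0.         320.61864786]
 [  0.         397.38893666 207.8571283 ]
 [  0.           0.           1.        ]] [[-0.0268372  -0.99935693 -0.02378018]
 [-0.99460257  0.02907955 -0.09959977]
 [ 0.10022723  0.02097885 -0.99474338]] [0.14073908 0.58323041 1.12933666]
```

View pics/side0.png

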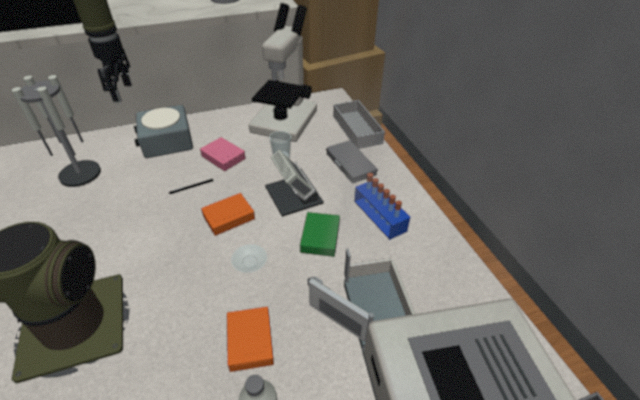

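View pics/top0.png

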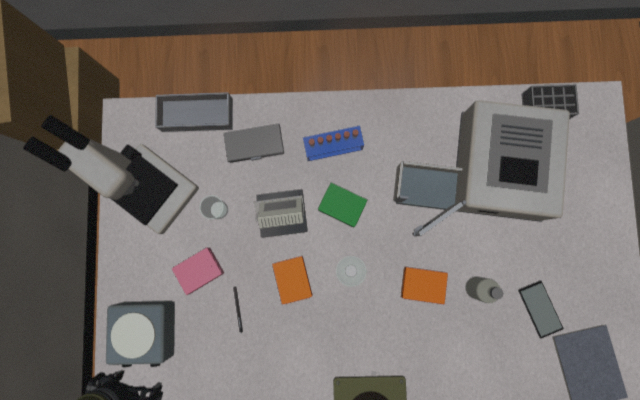

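The top view has image up = +x and left = +y. The white slotted box on the dark rest at about (281,212) fits the magazine. The green (343,205), orange (292,280) and (425,286), and pink (197,271) boxes are the look-alikes. The bay is at (430,185), the door runs from (462,203) to (416,233), and the tube rack is at (334,143). I'll confirm with enlarged crops.

```bash
python3 - <<'E'
import cv2,numpy as np
t=cv2.imread("pics/top0.png");s=cv2.imread("pics/side0.png")
def c(im,x,y,w,h,f): return cv2.resize(im[y:y+h,x:x+w],None,fx=f,fy=f,interpolation=cv2.INTER_CUBIC)
cv2.imwrite("pics/a1.png",np.hstack([c(t,245,180,70,65,5),c(s,255,135,80,65*80//70*0+65,5)]))
cv2.imwrite("pics/a2.png",c(t,385,145,95,100,6))
cv2.imwrite("pics/a3.png",c(s,295,235,130,120,5))
E
```

```text
(no output)
```

View pics/a1.png

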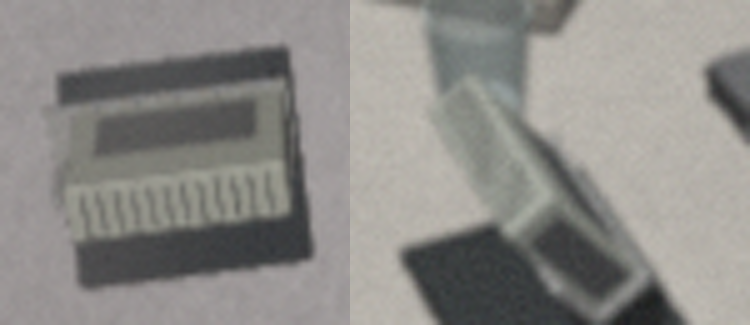

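View pics/a2.png

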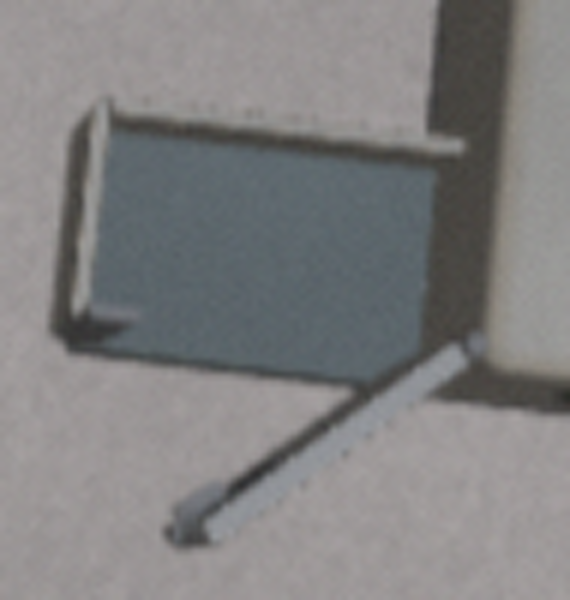

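View pics/a3.png

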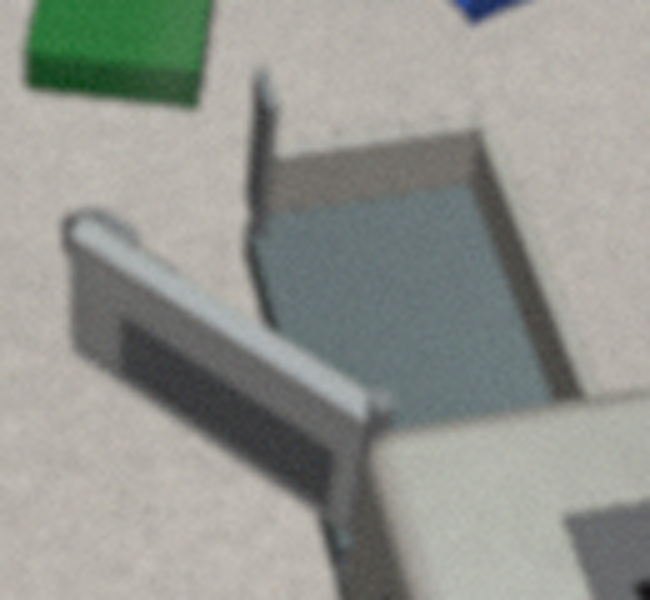

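Enlarged, the white box with dark slots along its top edge, leaning on the dark base, is the magazine. Its top face spans crop (66,185)–(290,215), with the top towards the robot. The door stands open, with the hinge at crop (475,343) and the free edge near (190,530).

```bash
cat > h.py <<'E'
import numpy as np,cv2
from scipy.spatial.transform import Rotation as Ro
C={n:dict(np.load(f"pics/{n}0.npz")) for n in("side","top")}
def ray(n,p):
    c=C[n]; d=c["R"].T@np.linalg.inv(c["K"])@[p[0],p[1],1.]; return -c["R"].T@c["t"],d
def at(n,p,z):
    o,d=ray(n,p); return o+d*(z-o[2])/d[2]
def tri(ps,pt):
    (a,u),(b,v)=ray("side",ps),ray("top",pt); u/=np.linalg.norm(u);v/=np.linalg.norm(v)
    s,t=np.linalg.lstsq(np.c_[u,-v],b-a,rcond=None)[0]; p,q=a+s*u,b+t*v
    return (p+q)/2,np.linalg.norm(p-q)
def proj(n,X):
    c=C[n]; q=c["K"]@(c["R"]@np.asarray(X)+c["t"]); return q[:2]/q[2]
E
python3 - <<'E'
from h import *
np.set_printoptions(precision=4,suppress=True)
print("base");B=[at("top",np.array(p)/5+[245,180],.012)[:2] for p in[(57,73),(288,47),(313,260),(80,288)]]
for b in B:print(b)
B=np.array(B);print(B.mean(0),[np.linalg.norm(B[i]-B[(i+1)%4]) for i in range(4)],[np.degrees(np.arctan2(*(B[i]-B[j])[::-1])) for i,j in((0,1),(3,2),(0,3),(1,2))])
# magazine corner triangulation: top-face corners
print("mag top edges, z assumed")
for nm,p in dict(lowL=(73,240),lowR=(290,215),upL=(66,185),upR=(283,160)).items():
    q=np.array(p)/5+[245,180]; print(nm,q,[at("top",q,z) for z in(.12,.14)])
S=lambda x,y:np.array((x-350,y))/5+[255,135]
for nm,ps,pt in(("lowR(side)",S(505,232),(290,215)),("lowL",S(437,103),(73,240)),("upR",S(552,190),(283,160)),("upL",S(470,78),(66,185))):
    print(nm,*tri(ps,np.array(pt)/5+[245,180]))
print("scanner top");H=np.array([at("top",p,.125)[:2] for p in[(475,101),(568,108),(562,218),(466,208)]]);print(H,H.mean(0),[np.linalg.norm(H[i]-H[(i+1)%4]) for i in range(4)],[np.degrees(np.arctan2(*(H[i]-H[j])[::-1])) for i,j in((0,1),(3,2),(0,3),(1,2))])
T=lambda x,y:np.array((x,y))/6+[385,145]
print("floor BL",at("top",T(105,130),.03),"back wall top",at("top",T(110,115),.07),at("top",T(465,147),.07),"left wall top end",at("top",T(100,100),.07))
print("floor front",at("top",T(75,345),.03),at("top",T(365,383),.03))
print("hinge pin",at("top",T(475,343),.12),"door free",at("top",T(212,535),.12),at("top",T(207,510),.12),"strike",at("top",T(82,318),.124),at("top",T(138,314),.124))
U=lambda x,y:np.array((x,y))/5+[295,235]
print("strike tri",tri(U(262,72),T(75,312)), "hinge",tri(U(378,398),T(475,343)),"free",tri(U(82,228),T(190,530)))
E
```

```text
base
[0.6343 0.3156]
[0.6457 0.177 ]
[0.5184 0.1651]
[0.5057 0.3033]
[0.576  0.2402] [np.float64(0.1390206513298265), np.float64(0.12792304389573442), np.float64(0.1387869961276842), np.float64(0.1291565984721808)] [np.float64(94.74162639105423), np.float64(95.2497769127788), np.float64(5.454195213687005), np.float64(5.353962437357874)]
mag top edges, z assumed
lowL [259.6 228. ] [array([0.5283, 0.288 , 0.12  ]), array([0.5272, 0.2845, 0.14  ])]
lowR [303. 223.] [array([0.5385, 0.1709, 0.12  ]), array([0.5372, 0.1695, 0.14  ])]
upL [258.2 217. ] [array([0.5581, 0.2915, 0.12  ]), array([0.5565, 0.2879, 0.14  ])]
upR [301.6 212. ] [array([0.5682, 0.174 , 0.12  ]), array([0.5664, 0.1726, 0.14  ])]
lowR(side) [0.5397 0.1705 0.1214] 0.0026274090440396225
lowL [0.5318 0.2868 0.1229] 0.007380794898064786
upR [0.567  0.1724 0.1408] 0.0013077684680427623
upL [0.5565 0.2893 0.1329] 0.0011962076545741543
scanner top
[[ 0.8581 -0.3068]
 [ 0.8296 -0.555 ]
 [ 0.532  -0.5131]
 [ 0.5658 -0.264 ]] [ 0.6964 -0.4097] [np.float64(0.24982447118735815), np.float64(0.3005619506303526), np.float64(0.2514461286680176), np.float64(0.29547008569474237)] [np.float64(83.44896835792996), np.float64(82.2780681396129), np.float64(-8.334193540730551), np.float64(-8.004731841753955)]
floor BL [ 0.7016 -0.1194  0.03  ] back wall top [ 0.7007 -0.1145  0.07  ] [ 0.6801 -0.2799  0.07  ] left wall top end [ 0.708  -0.1101  0.07  ]
floor front [ 0.5962 -0.0999  0.03  ] [ 0.5736 -0.2385  0.03  ]
hinge pin [ 0.582  -0.2618  0.12  ] door free [ 0.4999 -0.1409  0.12  ] [ 0.511  -0.1392  0.12  ] strike [ 0.598  -0.0873  0.124 ] [ 0.599  -0.1122  0.124 ]
strike tri (array([ 0.6042, -0.0866,  0.1151]), np.float64(0.004913255258109611)) hinge (array([ 0.5815, -0.2585,  0.1301]), np.float64(0.0010578383713618863)) free (array([ 0.5047, -0.1343,  0.1081]), np.float64(0.0040424250585190495))
```

The top-face corners agree across the two views at z about 0.12–0.14, and the lengths match the known sizes. Next I'll compute the pre-grasp move.

```bash
cat >> h.py <<'E'
def tl(): 
    from cell import env
    s=env.read_state(); return np.array(s["ee_pos"]),Ro.from_euler("xyz",s["tcp_rot"]),s
def rot(x,y,z): return Ro.from_matrix(np.c_[x,y,z])
yr=np.radians(5.2); t=np.radians(35)
mz=np.array([-np.sin(t)*np.cos(yr),-np.sin(t)*np.sin(yr),np.cos(t)])
my=np.array([-np.sin(yr),np.cos(yr),0]); mx=np.cross(my,mz)
RG=rot(np.cross(mx,-mz),mx,-mz)      # tool y=mx, z=-mz
top=np.array([.5475,.230,.1287]); G=top-.042*mz
yb=np.radians(-7.8); bx=np.array([np.cos(yb),np.sin(yb),0]); by=np.array([-np.sin(yb),np.cos(yb),0])
bay=np.array([.643,-.189,.03]); RP=rot(np.cross(bx,[0,0,-1]),bx,np.array([0,0,-1.]))
def plan(P,R,n):
    p,r,s=tl(); w=(r.inv()*R).as_rotvec(); d=(P-p)
    print("t",s["time"],"ee",p.round(4),"F",np.round(s["contact_force"],2),"open",round(s["opening"],3),"err cm",(r.inv().apply(d)*100).round(2),"rot",w.round(3))
    for i in range(n):
        ri=r*Ro.from_rotvec(w*i/n); print(np.round(np.r_[ri.inv().apply(d/n)*100, w/n],3).tolist())
E
python3 -c "
from h import *
np.set_printoptions(precision=4,suppress=True)
print(mx,G); plan(G+.12*mz,RG,12)"
```

```text
[0.8158 0.0742 0.5736] [0.5715 0.2322 0.0943]
t 0.1 ee [0.1784 0.546  0.2305] F [ 0.62 -0.59 -0.07] open 0.998 err cm [-40.79 -20.33   3.82] rot [-0.541 -0.354  1.126]
[-3.399, -1.695, 0.318, -0.045, -0.03, 0.094]
[-3.534, -1.384, 0.351, -0.045, -0.03, 0.094]
[-3.638, -1.064, 0.402, -0.045, -0.03, 0.094]
[-3.71, -0.738, 0.47, -0.045, -0.03, 0.094]
[-3.749, -0.411, 0.554, -0.045, -0.03, 0.094]
[-3.754, -0.086, 0.654, -0.045, -0.03, 0.094]
[-3.726, 0.234, 0.767, -0.045, -0.03, 0.094]
[-3.665, 0.543, 0.894, -0.045, -0.03, 0.094]
[-3.572, 0.84, 1.032, -0.045, -0.03, 0.094]
[-3.447, 1.12, 1.18, -0.045, -0.03, 0.094]
[-3.292, 1.38, 1.336, -0.045, -0.03, 0.094]
[-3.11, 1.616, 1.498, -0.045, -0.03, 0.094]
```

```bash
python3 -m inch '[[-3.4,-1.7,0.3,-0.045,-0.03,0.094,-1],[-3.5,-1.4,0.35,-0.045,-0.03,0.094,-1],[-3.6,-1.1,0.4,-0.045,-0.03,0.094,-1],[-3.7,-0.7,0.5,-0.045,-0.03,0.094,-1],[-3.7,-0.4,0.55,-0.045,-0.03,0.094,-1],[-3.7,-0.1,0.65,-0.045,-0.03,0.094,-1],[-3.7,0.2,0.8,-0.045,-0.03,0.094,-1],[-3.7,0.5,0.9,-0.045,-0.03,0.094,-1],[-3.6,0.8,1.0,-0.045,-0.03,0.094,-1],[-3.4,1.1,1.2,-0.045,-0.03,0.094,-1]]'; python3 -c "
from h import *
plan(G+.12*mz,RG,6)"
```

```text
time: 1.1
ee_pos: [0.4478, 0.2686, 0.1949]
tcp_rot: [2.609, 0.045, 1.819]
contact_force: [0.1, -0.3, 1.1]
opening: 0.999
t 1.1 ee [0.4478 0.2686 0.1949] F [ 0.12 -0.32  1.12] open 0.999 err cm [-5.48  3.46  2.59] rot [-0.075 -0.047  0.157]
[-0.913, 0.577, 0.432, -0.012, -0.008, 0.026]
[-0.894, 0.595, 0.446, -0.012, -0.008, 0.026]
[-0.875, 0.613, 0.461, -0.012, -0.008, 0.026]
[-0.855, 0.629, 0.475, -0.012, -0.008, 0.026]
[-0.834, 0.645, 0.49, -0.012, -0.008, 0.026]
[-0.813, 0.661, 0.504, -0.012, -0.008, 0.026]
```

```bash
python3 -m inch '[[-1.0,0.6,0.45,-0.013,-0.008,0.027,-1],[-1.0,0.6,0.45,-0.013,-0.008,0.027,-1],[-0.9,0.6,0.46,-0.013,-0.008,0.027,-1],[-0.9,0.7,0.5,-0.013,-0.008,0.027,-1],[-0.9,0.7,0.5,-0.013,-0.008,0.027,-1],[-0.8,0.7,0.5,-0.013,-0.008,0.027,-1],[0,0,0,0,0,0,-1],[0,0,0,0,0,0,-1],[0,0,0,0,0,0,-1],[0,0,0,0,0,0,-1]]'; python3 - <<'E'
from h import *
plan(G+.12*mz,RG,2)
from cell import vision
for n in("side","top"):
    f=vision.read_camera(n)["frame"][:,:,::-1]; x,y,w,h=(230,100,130,120) if n=="side" else (215,160,130,120)
    cv2.imwrite(f"pics/b_{n}.png",cv2.resize(f[y:y+h,x:x+w],None,fx=5,fy=5,interpolation=cv2.INTER_CUBIC))
E
```

```text
time: 2.1
ee_pos: [0.5033, 0.2136, 0.1878]
tcp_rot: [2.535, 0.001, 1.642]
contact_force: [0.4, -0.5, -0.1]
opening: 1.003
t 2.1 ee [0.5033 0.2136 0.1878] F [ 0.41 -0.51 -0.13] open 1.003 err cm [ 1.23  0.31 -0.37] rot [-0.004  0.012 -0.015]
[0.614, 0.157, -0.185, -0.002, 0.006, -0.008]
[0.614, 0.162, -0.181, -0.002, 0.006, -0.008]
```

View pics/b_side.png

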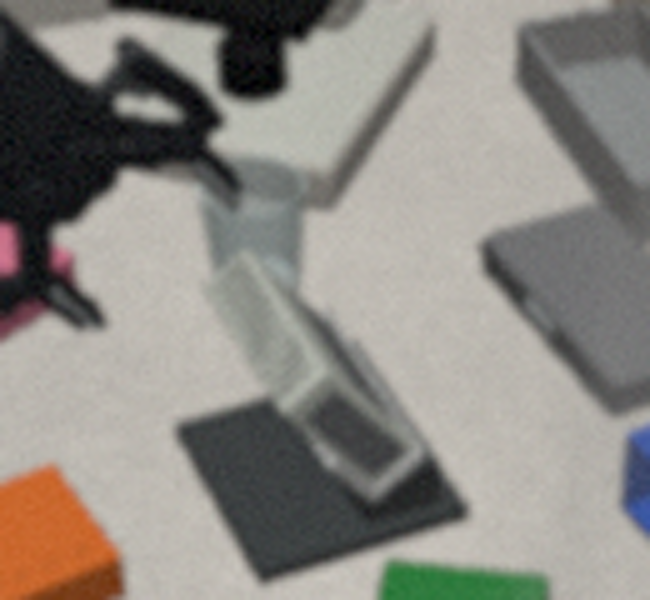

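View pics/b_top.png

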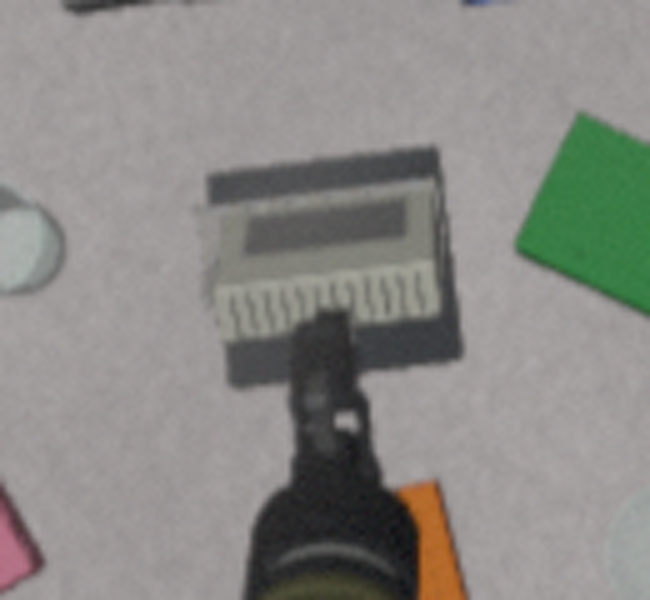

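The gripper is in line with the magazine in both views: side tips at (238,195) and (95,320), straddling its axis. I'll correct the small offset and descend along the magazine's −z.

```bash
python3 -m inch '[[0.6,0.15,0,0,0.006,-0.008,-1],[0.6,0.15,0.5,0,0.006,-0.008,-1],[0,0,1.5,0,0,0,-1],[0,0,1.5,0,0,0,-1],[0,0,1.5,0,0,0,-1],[0,0,1.5,0,0,0,-1],[0,0,1.0,0,0,0,-1],[0,0,0.8,0,0,0,-1],[0,0,0,0,0,0,-1],[0,0,0,0,0,0,-1]]'; python3 - <<'E'
from h import *
plan(G,RG,2)
from cell import vision
for n in("side","top"):
    f=vision.read_camera(n)["frame"][:,:,::-1]; x,y,w,h=(230,100,130,120) if n=="side" else (215,160,130,120)
    cv2.imwrite(f"pics/c_{n}.png",cv2.resize(f[y:y+h,x:x+w],None,fx=5,fy=5,interpolation=cv2.INTER_CUBIC))
E
```

```text
time: 3.2
ee_pos: [0.5571, 0.2385, 0.1194]
tcp_rot: [2.531, -0.004, 1.673]
contact_force: [0.2, 0.8, 0.3]
opening: 0.996
t 3.2 ee [0.5571 0.2385 0.1194] F [0.21 0.85 0.27] open 0.996 err cm [-0.79 -0.31  2.84] rot [-0.    -0.01   0.007]
[-0.395, -0.157, 1.42, -0.0, -0.005, 0.004]
[-0.388, -0.155, 1.422, -0.0, -0.005, 0.004]
```

View pics/c_side.png

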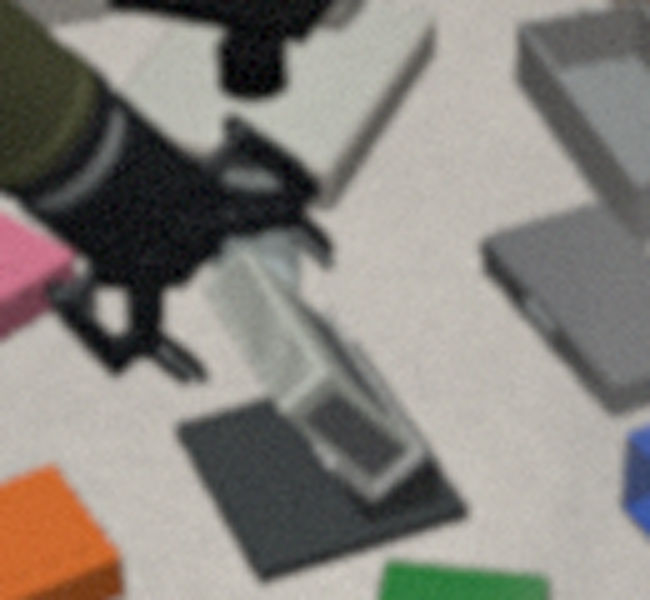

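```bash
python3 -m inch '[[-0.4,-0.1,0.7,0,-0.005,0.004,-1],[-0.2,-0.1,0.9,0,0,0,-1],[0,0,0.9,0,0,0,-1],[0,0,0.5,0,0,0,-1],[0,0,0.2,0,0,0,-1],[0,0,0,0,0,0,-1],[0,0,0,0,0,0,-1],[0,0,0,0,0,0,-1],[0,0,0,0,0,0,-1],[0,0,0,0,0,0,-1]]'; python3 - <<'E'
from h import *
plan(G,RG,2)
E
```

```text
time: 4.3
ee_pos: [0.5748, 0.236, 0.0975]
tcp_rot: [2.522, -0.006, 1.669]
contact_force: [0.1, -1.0, 0.6]
opening: 1.003
t 4.3 ee [0.5748 0.236  0.0975] F [ 0.12 -0.98  0.57] open 1.003 err cm [-0.35 -0.48  0.04] rot [ 0.009 -0.009  0.002]
[-0.176, -0.242, 0.022, 0.004, -0.005, 0.001]
[-0.176, -0.242, 0.024, 0.004, -0.005, 0.001]
```

```bash
python3 -m inch '[[-0.2,-0.25,0,0.005,-0.005,0,-1],[-0.1,-0.15,0,0,0,0,-1],[0,0,0,0,0,0,-1],[0,0,0,0,0,0,0],[0,0,0,0,0,0,0.2],[0,0,0,0,0,0,1],[0,0,0,0,0,0,1],[0,0,0,0,0,0,1],[0,0,0,0,0,0,1],[0,0,0,0,0,0,1]]' 40; python3 - <<'E'
from h import *
plan(G,RG,2)
from cell import vision
f=vision.read_camera("side")["frame"][:,:,::-1]; x,y,w,h=(230,100,130,120)
cv2.imwrite(f"pics/d_side.png",cv2.resize(f[y:y+h,x:x+w],None,fx=5,fy=5,interpolation=cv2.INTER_CUBIC))
E
```

```text
time: 5.3
ee_pos: [0.5711, 0.2323, 0.0949]
tcp_rot: [2.528, -0.002, 1.666]
contact_force: [0.0, -0.3, 0.4]
opening: 0.394
t 5.3 ee [0.5711 0.2323 0.0949] F [ 0.   -0.35  0.45] open 0.394 err cm [-0.01 -0.01  0.07] rot [ 0.003 -0.004  0.002]
[-0.007, -0.003, 0.033, 0.001, -0.002, 0.001]
[-0.007, -0.003, 0.033, 0.001, -0.002, 0.001]
```

View pics/d_side.png

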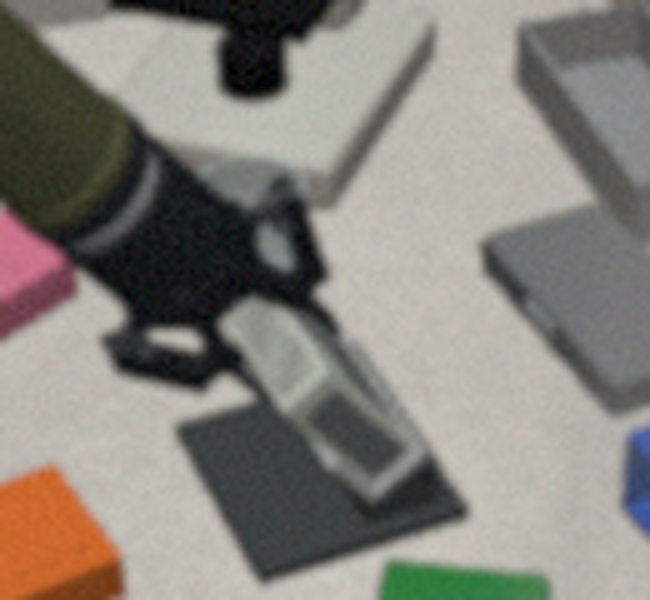

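The jaws have stopped at about 33.5 mm, gripping the magazine, and it hasn't moved in the rest. I'll draw it out along its +z.

```bash
python3 -m inch '[[0,0,-0.3,0,0,0,1],[0,0,-0.7,0,0,0,1],[0,0,-1.2,0,0,0,1],[0,0,-1.5,0,0,0,1],[0,0,-1.5,0,0,0,1],[0,0,-1.5,0,0,0,1],[0,0,-1.5,0,0,0,1],[0,0,-1.2,0,0,0,1],[0,0,-0.6,0,0,0,1],[0,0,0,0,0,0,1]]' 40; python3 - <<'E'
from h import *
p,r,s=tl(); print(p,"pull",(p-G)@mz)
P=bay+[0,0,.09+.12-.0425]
plan(P,RP,14)
from cell import vision
f=vision.read_camera("side")["frame"][:,:,::-1]; x,y,w,h=(230,100,130,120)
cv2.imwrite(f"pics/e_side.png",cv2.resize(f[y:y+h,x:x+w],None,fx=5,fy=5,interpolation=cv2.INTER_CUBIC))
E
```

```text
time: 6.35
ee_pos: [0.5078, 0.2241, 0.175]
tcp_rot: [2.541, 0.002, 1.663]
contact_force: [1.0, -1.4, -3.8]
opening: 0.396
[0.50777562 0.22405231 0.17504406] pull 0.1029632201252418
t 6.35 ee [0.5078 0.2241 0.175 ] F [ 1.04 -1.36 -3.85] open 0.396 err cm [-42.38   9.17   3.68] rot [ 0.599 -0.067  0.223]
[-3.027, 0.655, 0.263, 0.043, -0.005, 0.016]
[-3.015, 0.714, 0.248, 0.043, -0.005, 0.016]
[-3.002, 0.772, 0.23, 0.043, -0.005, 0.016]
[-2.989, 0.829, 0.21, 0.043, -0.005, 0.016]
[-2.974, 0.885, 0.188, 0.043, -0.005, 0.016]
[-2.959, 0.94, 0.163, 0.043, -0.005, 0.016]
[-2.943, 0.993, 0.136, 0.043, -0.005, 0.016]
[-2.926, 1.045, 0.106, 0.043, -0.005, 0.016]
[-2.908, 1.095, 0.074, 0.043, -0.005, 0.016]
[-2.89, 1.143, 0.04, 0.043, -0.005, 0.016]
[-2.872, 1.19, 0.004, 0.043, -0.005, 0.016]
[-2.853, 1.235, -0.034, 0.043, -0.005, 0.016]
[-2.833, 1.278, -0.074, 0.043, -0.005, 0.016]
[-2.813, 1.319, -0.117, 0.043, -0.005, 0.016]
```

View pics/e_side.png

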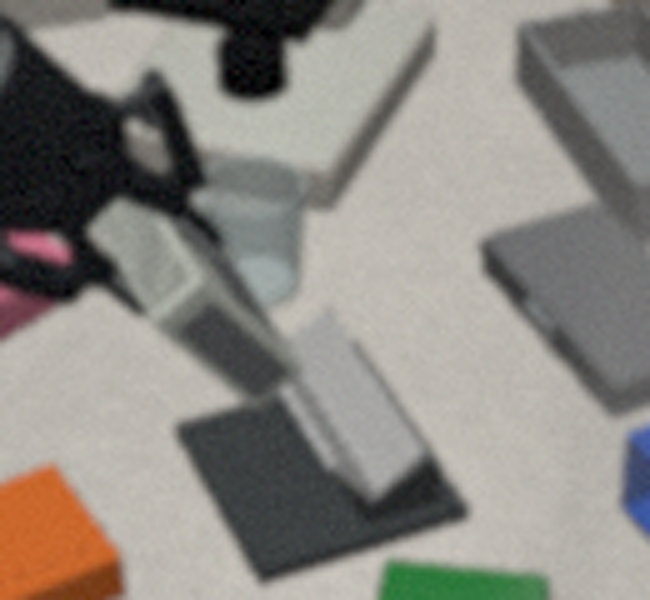

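The magazine came out cleanly. Next: carry it up and over while turning it upright.

```bash
python3 - <<'E'
from h import *
plan(np.array([.58,0.02,.24]),RP,8)
E
```

```text
t 6.4 ee [0.5078 0.224  0.1746] F [ 0.28 -0.14 -2.84] open 0.393 err cm [-20.99   8.04  -2.36] rot [ 0.598 -0.066  0.223]
[-2.624, 1.005, -0.294, 0.075, -0.008, 0.028]
[-2.598, 1.053, -0.35, 0.075, -0.008, 0.028]
[-2.572, 1.097, -0.409, 0.075, -0.008, 0.028]
[-2.544, 1.135, -0.471, 0.075, -0.008, 0.028]
[-2.516, 1.168, -0.536, 0.075, -0.008, 0.028]
[-2.488, 1.195, -0.604, 0.075, -0.008, 0.028]
[-2.46, 1.216, -0.674, 0.075, -0.008, 0.028]
[-2.432, 1.231, -0.745, 0.075, -0.008, 0.028]
```

```bash
python3 -m inch '[[-1.5,0.9,-0.6,0.07,-0.008,0.028,1],[-2.6,1.0,-0.5,0.07,-0.008,0.028,1],[-2.6,1.1,-0.5,0.07,-0.008,0.028,1],[-2.5,1.1,-0.5,0.07,-0.008,0.028,1],[-2.5,1.2,-0.6,0.07,-0.008,0.028,1],[-2.5,1.2,-0.6,0.07,-0.008,0.028,1],[-2.5,1.2,-0.7,0.07,-0.008,0.028,1],[-2.4,1.2,-0.7,0.07,-0.008,0.02,1],[-1.5,0.5,0,0.03,0,0.01,1],[-0.5,0,0,0,0,0,1]]'; python3 - <<'E'
from h import *
plan(bay+[0,0,.09+.075-.0425+.05],RP,9)
E
```

```text
time: 7.4
ee_pos: [0.5778, -0.0002, 0.2363]
tcp_rot: [-3.125, 0.006, 1.429]
contact_force: [0.3, -0.2, -2.8]
opening: 0.395
t 7.4 ee [ 5.778e-01 -2.000e-04  2.363e-01] F [ 0.26 -0.19 -2.75] open 0.395 err cm [-17.75   9.18   3.34] rot [-0.017  0.006 -0.006]
[-1.972, 1.02, 0.372, -0.002, 0.001, -0.001]
[-1.973, 1.018, 0.372, -0.002, 0.001, -0.001]
[-1.974, 1.016, 0.373, -0.002, 0.001, -0.001]
[-1.975, 1.014, 0.373, -0.002, 0.001, -0.001]
[-1.976, 1.013, 0.374, -0.002, 0.001, -0.001]
[-1.976, 1.011, 0.374, -0.002, 0.001, -0.001]
[-1.977, 1.009, 0.375, -0.002, 0.001, -0.001]
[-1.978, 1.007, 0.375, -0.002, 0.001, -0.001]
[-1.979, 1.005, 0.376, -0.002, 0.001, -0.001]
```

```bash
python3 -m inch '[[-1.5,0.8,0,-0.004,0.001,-0.001,1],[-2.0,1.0,0.2,-0.004,0.001,-0.001,1],[-2.0,1.0,0.3,-0.002,0.001,-0.001,1],[-2.0,1.0,0.3,-0.002,0.001,-0.001,1],[-2.0,1.0,0.3,-0.002,0.001,-0.001,1],[-2.0,1.0,0.3,-0.002,0.001,-0.001,1],[-2.0,1.0,0.3,0,0,0,1],[-1.8,1.0,0.3,0,0,0,1],[-1.0,0.6,0,0,0,0,1],[-0.3,0.2,0,0,0,0,1]]'; python3 - <<'E'
from h import *
plan(bay+[0,0,.09+.075-.0425+.05],RP,1)
from cell import vision
for n in("side","top"):
    f=vision.read_camera(n)["frame"][:,:,::-1]; x,y,w,h=(270,190,160,120) if n=="side" else (380,120,140,120)
    cv2.imwrite(f"pics/f_{n}.png",cv2.resize(f[y:y+h,x:x+w],None,fx=5,fy=5,interpolation=cv2.INTER_CUBIC))
E
```

```text
time: 8.4
ee_pos: [0.6379, -0.1796, 0.205]
tcp_rot: [-3.132, -0.001, 1.439]
contact_force: [-0.1, 0.3, -2.6]
opening: 0.389
t 8.4 ee [ 0.6379 -0.1796  0.205 ] F [-0.14  0.35 -2.59] open 0.389 err cm [-0.86  0.64  0.25] rot [-0.009 -0.001  0.004]
[-0.863, 0.636, 0.246, -0.009, -0.001, 0.004]
```

View pics/f_side.png

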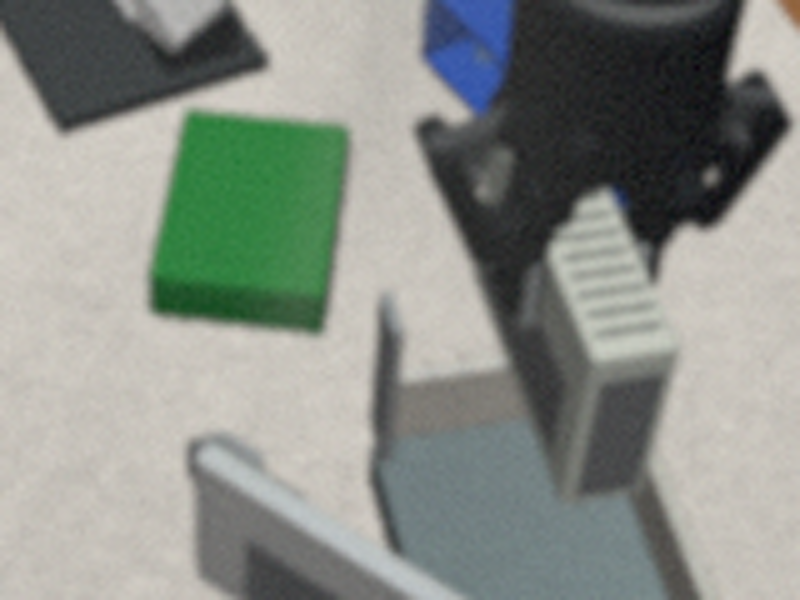

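View pics/f_top.png

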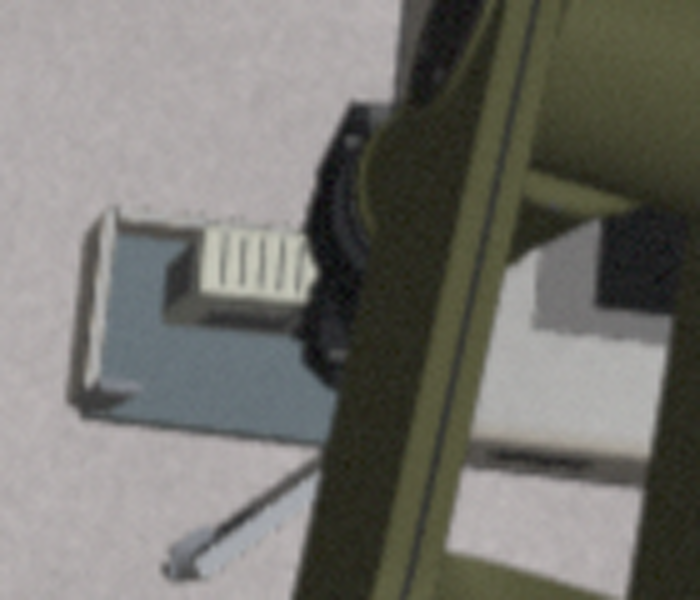

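```bash
python3 - <<'E'
from h import *
def inb(X): d=X-bay; return np.round([d@bx,d@by,d[2]],4)
for p in((203,225),(197,292)): print("top +y end",inb(at("top",np.array(p)/5+[380,120],.247)))
print("bot +y front",inb(at("top",np.array((165,318))/5+[380,120],.157)))
for p in((565,497),(643,487)): print("bot -y",inb(at("side",np.array(p)/5+[270,190],.157)))
for p in((597,362),(675,348)): print("top -y",inb(at("side",np.array(p)/5+[270,190],.247)))
p,r,s=tl(); print("tcp",inb(p))
E
```

```text
top +y end [0.0085 0.0695 0.217 ]
top +y end [-0.0241  0.0696  0.217 ]
bot +y front [-0.0216  0.0663  0.127 ]
bot -y [-0.0194 -0.0453  0.127 ]
bot -y [ 0.0112 -0.0467  0.127 ]
top -y [-0.0204 -0.0513  0.217 ]
top -y [ 0.0084 -0.0508  0.217 ]
tcp [-0.0068  0.0095  0.1752]
```

The two views agree: the magazine centre is at about x −6, y +10 mm in the bay frame, upright, with its bottom about 127 mm above the floor. I'll centre it and lower it.

```bash
python3 -m inch '[[-0.5,0.3,0.3,-0.006,0,0.003,1],[-0.3,0.3,1.0,0,0,0,1],[0,0,1.5,0,0,0,1],[0,0,1.5,0,0,0,1],[0,0,1.5,0,0,0,1],[0,0,1.5,0,0,0,1],[0,0,1.5,0,0,0,1],[0,0,1.2,0,0,0,1],[0,0,0.6,0,0,0,1],[0,0,0,0,0,0,1]]'; python3 - <<'E'
from h import *
plan(bay+[0,0,.048],RP,1)
from cell import vision
for n in("side","top"):
    f=vision.read_camera(n)["frame"][:,:,::-1]; x,y,w,h=(270,190,160,120) if n=="side" else (380,120,140,120)
    cv2.imwrite(f"pics/g_{n}.png",cv2.resize(f[y:y+h,x:x+w],None,fx=5,fy=5,interpolation=cv2.INTER_CUBIC))
E
```

```text
time: 9.5
ee_pos: [0.6422, -0.1823, 0.093]
tcp_rot: [-3.139, -0.003, 1.442]
contact_force: [-0.5, -0.0, -3.1]
opening: 0.395
t 9.5 ee [ 0.6422 -0.1823  0.093 ] F [-0.45 -0.04 -3.1 ] open 0.395 err cm [-0.66  0.17  1.5 ] rot [-0.003 -0.003  0.007]
[-0.661, 0.17, 1.496, -0.003, -0.003, 0.007]
```

View pics/g_side.png

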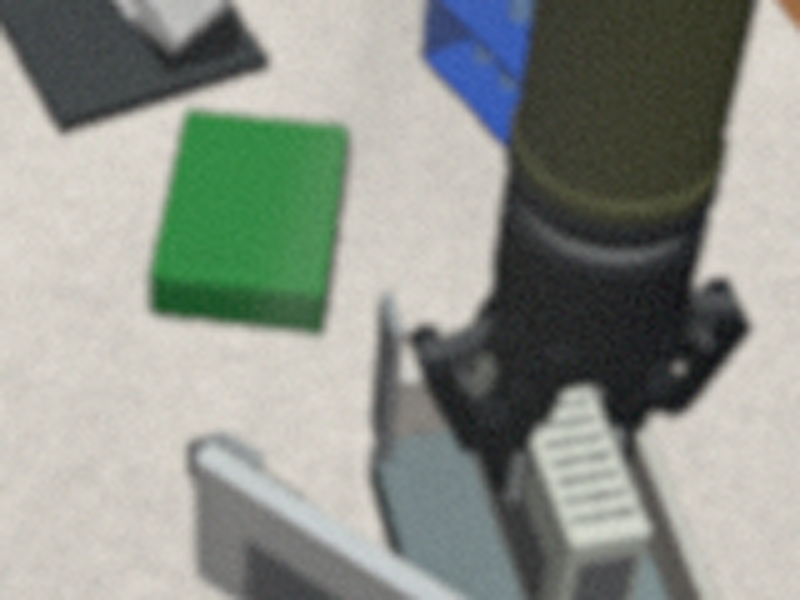

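The magazine is inside the bay area, near the back. The last part goes slowly, watching the force.

```bash
python3 -m inch '[[-0.3,0.1,0.3,0,0,0,1],[-0.2,0,0.3,0,0,0,1],[0,0,0.3,0,0,0,1],[0,0,0.2,0,0,0,1],[0,0,0.1,0,0,0,1],[0,0,0,0,0,0,1],[0,0,0,0,0,0,1],[0,0,0,0,0,0,1],[0,0,0,0,0,0,1],[0,0,0,0,0,0,1]]'; python3 -c "
from h import *
plan(bay+[0,0,.048],RP,1)"
```

```text
time: 10.6
ee_pos: [0.6456, -0.1892, 0.0845]
tcp_rot: [3.136, -0.001, 1.441]
contact_force: [0.2, 0.4, -2.8]
opening: 0.389
t 10.6 ee [ 0.6456 -0.1892  0.0845] F [ 0.17  0.39 -2.83] open 0.389 err cm [-0.01 -0.27  0.65] rot [ 0.006 -0.001  0.007]
[-0.011, -0.269, 0.652, 0.006, -0.001, 0.007]
```

```bash
python3 -m inch '[[0,-0.1,0.2,0.003,0,0.003,1],[0,0,0.2,0,0,0,1],[0,0,0.1,0,0,0,1],[0,0,0.1,0,0,0,1],[0,0,0,0,0,0,1],[0,0,0,0,0,0,1],[0,0,0,0,0,0,1],[0,0,0,0,0,0,1],[0,0,0,0,0,0,1],[0,0,0,0,0,0,1]]'; python3 -c "
from h import *
plan(bay+[0,0,.048],RP,1)"
```

```text
time: 11.6
ee_pos: [0.6447, -0.189, 0.0784]
tcp_rot: [3.139, -0.001, 1.438]
contact_force: [0.1, -0.4, -2.6]
opening: 0.391
t 11.6 ee [ 0.6447 -0.189   0.0784] F [ 0.07 -0.36 -2.62] open 0.391 err cm [-0.02 -0.17  0.04] rot [ 0.003 -0.001  0.003]
[-0.02, -0.172, 0.039, 0.003, -0.001, 0.003]
```

```bash
python3 -m inch '[[0,0,0.1,0,0,0,1],[0,0,0.1,0,0,0,1],[0,0,0,0,0,0,1],[0,0,0,0,0,0,1],[0,0,0,0,0,0,1],[0,0,0,0,0,0,1],[0,0,0,0,0,0,1],[0,0,0,0,0,0,1],[0,0,0,0,0,0,1],[0,0,0,0,0,0,1]]'; python3 -c "
from h import *
plan(bay+[0,0,.048],RP,1)"
```

```text
time: 12.6
ee_pos: [0.645, -0.189, 0.0783]
tcp_rot: [3.137, -0.001, 1.438]
contact_force: [-1.0, -0.0, -0.3]
opening: 0.392
t 12.6 ee [ 0.645  -0.189   0.0783] F [-0.97 -0.   -0.25] open 0.392 err cm [-0.03 -0.2   0.03] rot [ 0.004 -0.001  0.004]
[-0.028, -0.199, 0.031, 0.004, -0.001, 0.004]
```

The vertical force went from −2.7 to −0.25 N and the descent stopped, so the magazine stands on the floor. I'll press down a hair more, then open.

```bash
python3 -m inch '[[0,0,0.1,0,0,0,1],[0,0,0,0,0,0,1],[0,0,0,0,0,0,0.1],[0,0,0,0,0,0,0],[0,0,0,0,0,0,-0.3],[0,0,0,0,0,0,-0.6],[0,0,0,0,0,0,-0.8],[0,0,0,0,0,0,-0.8],[0,0,0,0,0,0,-0.8],[0,0,0,0,0,0,-0.8]]'; python3 - <<'E'
from h import *
plan(bay+[0,0,.048],RP,1)
from cell import vision
for n in("side","top"):
    f=vision.read_camera(n)["frame"][:,:,::-1]; x,y,w,h=(270,210,160,120) if n=="side" else (380,120,140,120)
    cv2.imwrite(f"pics/i_{n}.png",cv2.resize(f[y:y+h,x:x+w],None,fx=5,fy=5,interpolation=cv2.INTER_CUBIC))
E
```

```text
time: 13.6
ee_pos: [0.6466, -0.1896, 0.0783]
tcp_rot: [3.134, -0.0, 1.438]
contact_force: [0.8, -0.1, -0.7]
opening: 0.898
t 13.6 ee [ 0.6466 -0.1896  0.0783] F [ 0.84 -0.11 -0.66] open 0.898 err cm [ 0.02 -0.37  0.03] rot [ 0.008 -0.     0.003]
[0.016, -0.367, 0.025, 0.008, -0.0, 0.003]
```

View pics/i_side.png

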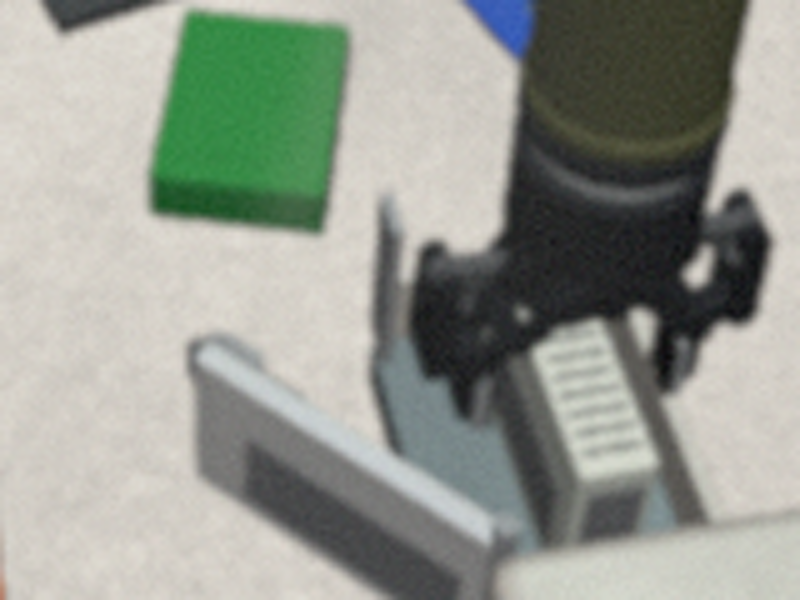

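The magazine stands free in the bay with both fingers clear of it. I'll retreat straight up, closing the jaws only once high, and measure the pose unobstructed.

```bash
python3 -m inch '[[0,-0.1,-0.5,0,0,0,-0.8],[0,0,-1.2,0,0,0,-0.8],[0,0,-1.8,0,0,0,-0.8],[0,0,-2,0,0,0,-0.8],[0,0,-2,0,0,0,-0.8],[0,0,-2,0,0,0,-0.8],[0,0,-2,0,0,0,-0.8],[0,0,-1.5,0,0,0,0],[0,0,-0.8,0,0,0,1],[0,0,0,0,0,0,1]]'; python3 - <<'E'
from h import *
def inb(X): d=X-bay; return np.round([d@bx,d@by,d[2]],4)
hin=bay-.052*bx-.078*by; print("hinge",hin)
p,r,s=tl();print(p,s["opening"])
from cell import vision
for n in("side","top"):
    f=vision.read_camera(n)["frame"][:,:,::-1]; x,y,w,h=(270,210,160,120) if n=="side" else (380,120,140,120)
    cv2.imwrite(f"pics/j_{n}.png",cv2.resize(f[y:y+h,x:x+w],None,fx=5,fy=5,interpolation=cv2.INTER_CUBIC))
for a in(.6,.65,.7,.75,.8):
    e=hin+.145*(-np.sin(a)*bx+np.cos(a)*by); e[2]=.12; print(a,proj("top",e),proj("side",e))
E
```

```text
time: 14.7
ee_pos: [0.6448, -0.1895, 0.2303]
tcp_rot: [3.128, 0.001, 1.438]
contact_force: [0.0, 0.5, 0.5]
opening: 0.396
hinge [ 0.5808953  -0.25922112  0.03      ]
[ 0.64482249 -0.18952399  0.23027304] 0.3957641533158966
0.6 [415.7459038  228.22450241] [314.83863841 274.019094  ]
0.65 [417.15206433 230.59140253] [312.44584756 276.12344046]
0.7 [418.67580471 232.89119817] [310.16253841 278.34376669]
0.75 [420.31349424 235.11792279] [307.99465023 280.67750354]
0.8 [422.06119387 237.26577496] [305.94813959 283.12182309]
```

View pics/j_side.png

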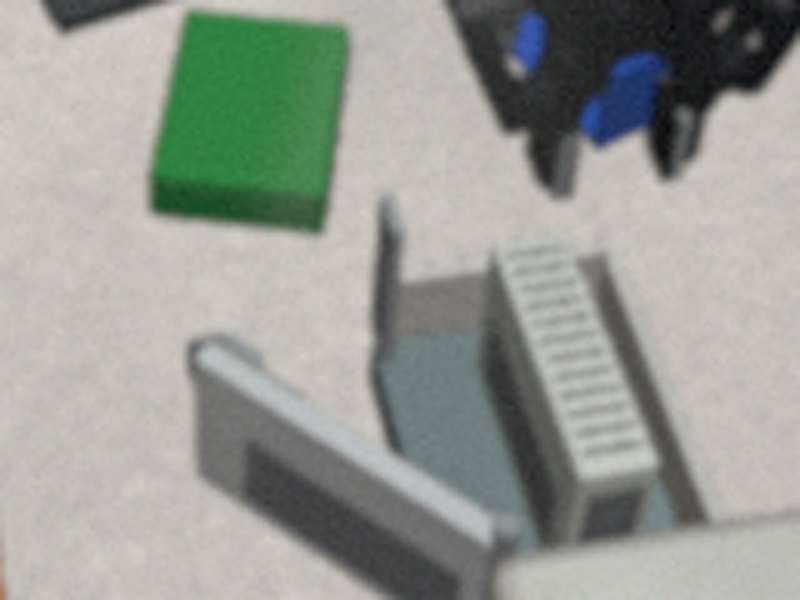

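View pics/j_top.png

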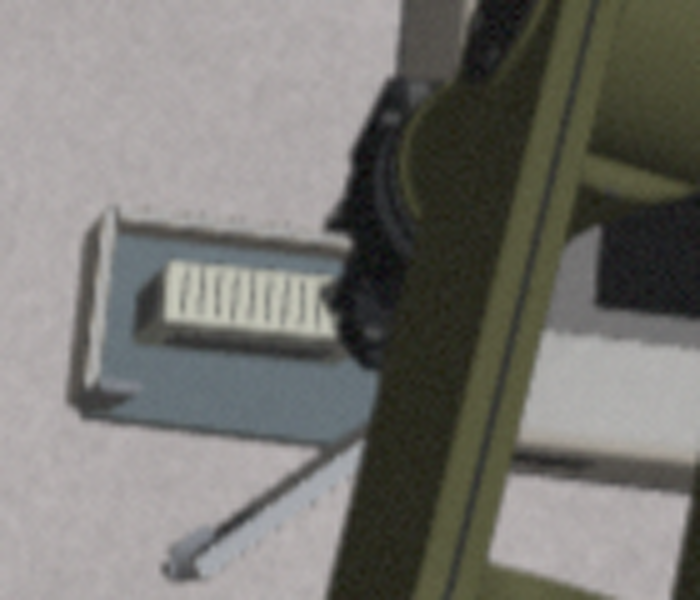

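The magazine stands upright, parallel to the back wall. The door's free edge at top-view px (419,232) matches an angle of about 0.70 rad. Now I'll check the magazine position and plan the push.

```bash
cat >> h.py <<'E'
hin=bay-.052*bx-.078*by
def dp(a,r,off,z):  # point at r along door, off outward of mid plane
    q=hin+r*(-np.sin(a)*bx+np.cos(a)*by)-off*(np.cos(a)*bx+np.sin(a)*by); q=q.copy(); q[2]=z; return q
def inb(X): d=X-bay; return np.round([d@bx,d@by,d[2]],4)
def RD(a): return Ro.from_rotvec([0,0,a])*RP
E
python3 - <<'E'
from h import *
M=[inb(at("side",np.array(p)/5+[270,210],.12)) for p in((497,258),(567,240),(658,465),(582,490))]
print(np.array(M),np.mean(M,0))
P=dp(.7,.105,.06,.23); print(P,dp(.7,.105,.06,.085)); plan(P,RD(.35),5)
E
```

```text
[[-0.0136  0.0508  0.09  ]
 [ 0.0187  0.0543  0.09  ]
 [ 0.0184 -0.0589  0.09  ]
 [-0.0142 -0.0637  0.09  ]] [ 0.002325 -0.004375  0.09    ]
[ 0.47406562 -0.20254291  0.23      ] [ 0.47406562 -0.20254291  0.085     ]
t 14.8 ee [ 0.644  -0.1893  0.2284] F [-0.27  0.35  0.01] open 0.216 err cm [ -3.56 -16.67  -0.33] rot [ 0.01   0.002 -0.347]
[-0.713, -3.334, -0.067, 0.002, 0.0, -0.069]
[-0.48, -3.375, -0.06, 0.002, 0.0, -0.069]
[-0.245, -3.401, -0.053, 0.002, 0.0, -0.069]
[-0.009, -3.41, -0.046, 0.002, 0.0, -0.069]
[0.227, -3.402, -0.039, 0.002, 0.0, -0.069]
```

Magazine top centre is at x +2, y −4 mm in the bay frame, well within limits. Moving to the outside of the door with the jaws shut.

```bash
python3 -m inch '[[-0.5,-2.0,0,0,0,-0.05,1],[-0.6,-2.8,0,0,0,-0.06,1],[-0.3,-2.8,0,0,0,-0.06,1],[-0.1,-2.8,0,0,0,-0.06,1],[0,-2.8,0,0,0,-0.06,1],[0.1,-2.0,0,0,0,-0.05,1],[0.1,-0.8,0,0,0,-0.01,1],[0,0,0,0,0,0,1],[0,0,0,0,0,0,1],[0,0,0,0,0,0,1]]'; python3 - <<'E'
from h import *
plan(dp(.7,.105,.055,.085),RD(.35),1)
E
```

```text
time: 15.8
ee_pos: [0.4741, -0.2033, 0.2158]
tcp_rot: [-3.137, -0.008, 1.801]
contact_force: [-0.8, -0.5, -0.3]
opening: 0.004
t 15.8 ee [ 0.4741 -0.2033  0.2158] F [-0.83 -0.47 -0.31] open 0.004 err cm [ 0.13  0.54 13.08] rot [-0.004 -0.008  0.016]
[0.129, 0.542, 13.081, -0.004, -0.008, 0.016]
```

```bash
python3 -m inch '[[0,0,1.2,0,-0.008,0.016,1],[0,0,2,0,0,0,1],[0,0,2,0,0,0,1],[0,0,2,0,0,0,1],[0,0,2,0,0,0,1],[0,0,1.8,0,0,0,1],[0,0,1.2,0,0,0,1],[0,0,0.4,0,0,0,1],[0,0,0,0,0,0,1],[0,0,0,0,0,0,1]]'; python3 - <<'E'
from h import *
plan(dp(.7,.105,.021,.087),RD(.35),3)
for a in(.5,.3,.15,0,-.03): print(a,inb(dp(a,.105,.021,.087)))
print(inb(tl()[0]))
from cell import vision
f=vision.read_camera("side")["frame"][:,:,::-1]; x,y,w,h=(270,210,160,120)
cv2.imwrite(f"pics/k_side.png",cv2.resize(f[y:y+h,x:x+w],None,fx=5,fy=5,interpolation=cv2.INTER_CUBIC))
E
```

```text
time: 16.8
ee_pos: [0.4885, -0.2051, 0.0854]
tcp_rot: [3.136, 0.006, 1.786]
contact_force: [0.3, -0.1, -1.5]
opening: -0.004
t 16.8 ee [ 0.4885 -0.2051  0.0854] F [ 0.26 -0.09 -1.47] open -0.004 err cm [ 1.89  2.31 -0.16] rot [0.006 0.006 0.001]
[0.631, 0.771, -0.054, 0.002, 0.002, 0.0]
[0.631, 0.77, -0.054, 0.002, 0.002, 0.0]
[0.632, 0.77, -0.054, 0.002, 0.002, 0.0]
0.5 [-0.1208  0.0041  0.057 ]
0.3 [-0.1031  0.0161  0.057 ]
0.15 [-0.0885  0.0227  0.057 ]
0 [-0.073  0.027  0.057]
-0.03 [-0.0698  0.0276  0.057 ]
[-0.1509 -0.037   0.0554]
```

View pics/k_side.png

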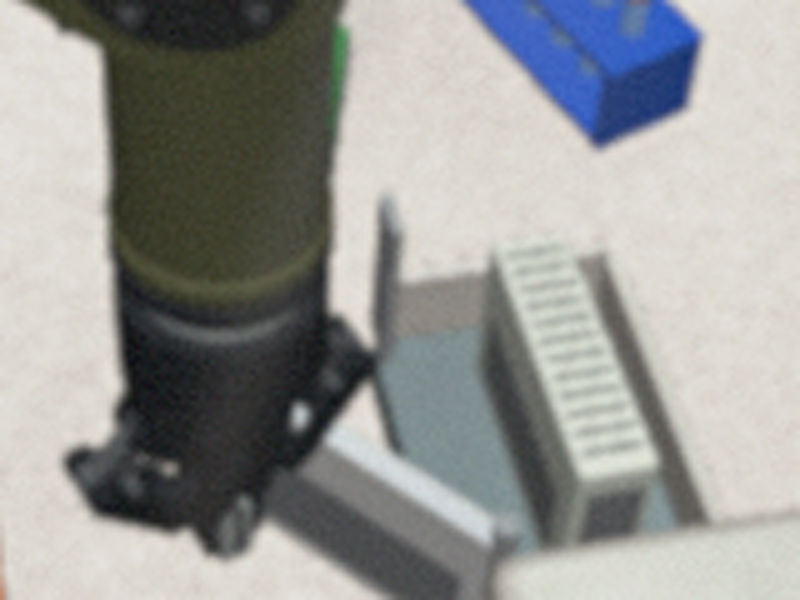

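The shut fingers' outer links spread about 57 mm, at heights estimated at 40–55 mm above the tips. I'll raise the tool so they clear the door top and magazine, then approach the door.

```bash
python3 -m inch '[[0.3,0,-0.6,0,0,0,1],[0.3,0,-0.8,0,0,0,1],[0.5,0.3,0,0,0,0,1],[0.5,0.5,0,0,0,0,1],[0.3,0.5,0,0,0,0,1],[0,0.3,0,0,0,0,1],[0,0,0,0,0,0,1],[0,0,0,0,0,0,1],[0,0,0,0,0,0,1],[0,0,0,0,0,0,1]]'; python3 - <<'E'
from h import *
plan(dp(.7,.105,.021,.101),RD(.35),1)
print(inb(tl()[0]))
E
```

```text
time: 17.85
ee_pos: [0.5029, -0.1814, 0.1036]
tcp_rot: [3.131, 0.01, 1.786]
contact_force: [0.2, 0.2, -0.4]
opening: 0.005
t 17.85 ee [ 0.5029 -0.1814  0.1036] F [ 0.23  0.21 -0.42] open 0.005 err cm [-0.11  0.39  0.27] rot [0.011 0.01  0.002]
[-0.112, 0.391, 0.269, 0.011, 0.01, 0.002]
[-0.1398 -0.0115  0.0736]
```

```bash
python3 - <<'E'
from h import *
plan(dp(.22,.105,.021,.101),RD(.15),8)
E
```

```text
t 17.85 ee [ 0.5029 -0.1814  0.1036] F [ 0.23  0.21 -0.42] open 0.005 err cm [1.42 5.25 0.31] rot [0.011 0.009 0.202]
[0.178, 0.656, 0.038, 0.001, 0.001, 0.025]
[0.194, 0.651, 0.037, 0.001, 0.001, 0.025]
[0.21, 0.646, 0.037, 0.001, 0.001, 0.025]
[0.226, 0.641, 0.036, 0.001, 0.001, 0.025]
[0.243, 0.635, 0.035, 0.001, 0.001, 0.025]
[0.258, 0.628, 0.035, 0.001, 0.001, 0.025]
[0.274, 0.622, 0.034, 0.001, 0.001, 0.025]
[0.29, 0.615, 0.034, 0.001, 0.001, 0.025]
```

```bash
python3 -m inch '[[0.1,0.4,0.2,0,0,0.02,1],[0.2,0.6,0.1,0,0,0.02,1],[0.2,0.6,0,0,0,0.02,1],[0.2,0.6,0,0,0,0.025,1],[0.2,0.6,0,0,0,0.025,1],[0.2,0.6,0,0,0,0.025,1],[0.2,0.6,0,0,0,0.025,1],[0.2,0.4,0,0,0,0.01,1],[0,0,0,0,0,0,1],[0,0,0,0,0,0,1]]'; python3 - <<'E'
from h import *
plan(dp(0,.105,.021,.101),RD(0.05),6)
print(inb(tl()[0]))
from cell import vision
for n in("side","top"):
    f=vision.read_camera(n)["frame"][:,:,::-1]; x,y,w,h=(270,210,160,120) if n=="side" else (380,120,140,120)
    cv2.imwrite(f"pics/l_{n}.png",cv2.resize(f[y:y+h,x:x+w],None,fx=5,fy=5,interpolation=cv2.INTER_CUBIC))
E
```

```text
time: 18.85
ee_pos: [0.5442, -0.1601, 0.0983]
tcp_rot: [3.136, 0.006, 1.6]
contact_force: [-0.6, 0.6, -0.3]
opening: -0.002
t 18.85 ee [ 0.5442 -0.1601  0.0983] F [-0.57  0.61 -0.26] open -0.002 err cm [ 0.69  3.03 -0.25] rot [0.006 0.006 0.116]
[0.114, 0.505, -0.042, 0.001, 0.001, 0.019]
[0.124, 0.503, -0.043, 0.001, 0.001, 0.019]
[0.134, 0.5, -0.043, 0.001, 0.001, 0.019]
[0.144, 0.498, -0.043, 0.001, 0.001, 0.019]
[0.153, 0.495, -0.044, 0.001, 0.001, 0.019]
[0.163, 0.492, -0.044, 0.001, 0.001, 0.019]
[-0.1018  0.0152  0.0683]
```

View pics/l_side.png

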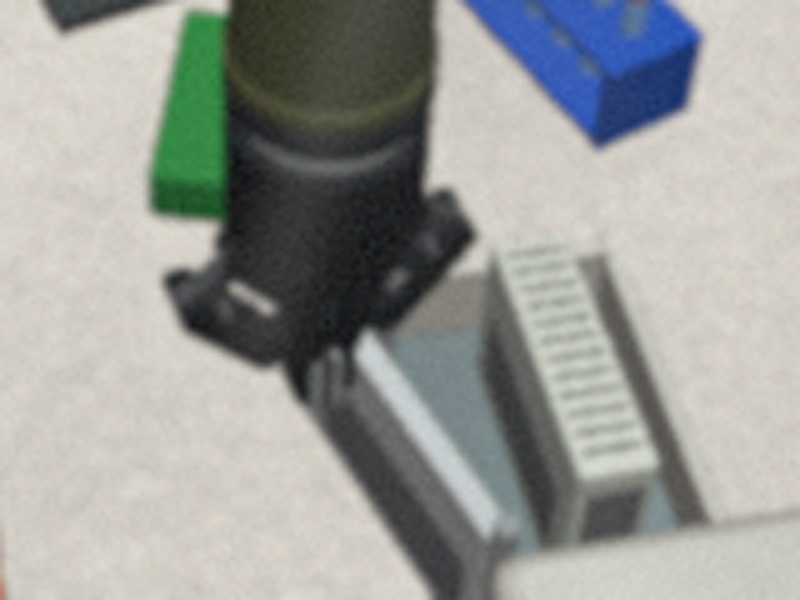

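View pics/l_top.png

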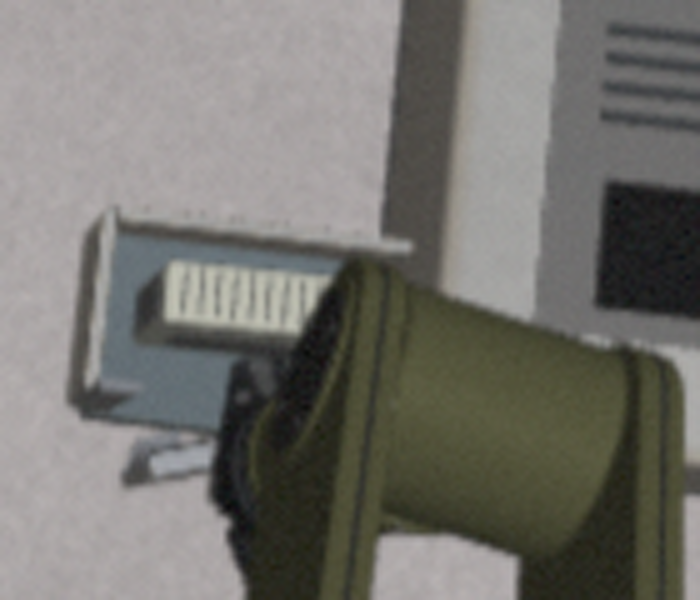

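The door is following, now at about 0.3 rad, with the fingertips on its outer face. The links pass above the door and the magazine hasn't moved. Continuing.

```bash
python3 -m inch '[[0.1,0.4,-0.1,0,0,0.02,1],[0.1,0.5,-0.1,0,0,0.02,1],[0.1,0.5,0,0,0,0.02,1],[0.1,0.5,0,0,0,0.02,1],[0.1,0.5,0,0,0,0.02,1],[0.1,0.5,0,0,0,0.01,1],[0,0.4,0,0,0,0,1],[0,0,0,0,0,0,1],[0,0,0,0,0,0,1],[0,0,0,0,0,0,1]]'; python3 - <<'E'
from h import *
plan(dp(0,.105,.021,.101),RD(0.0),1)
print(inb(tl()[0]))
from cell import vision
for n in("side","top"):
    f=vision.read_camera(n)["frame"][:,:,::-1]; x,y,w,h=(270,210,160,120) if n=="side" else (380,120,140,120)
    cv2.imwrite(f"pics/m_{n}.png",cv2.resize(f[y:y+h,x:x+w],None,fx=5,fy=5,interpolation=cv2.INTER_CUBIC))
E
```

```text
time: 19.95
ee_pos: [0.5715, -0.1549, 0.0999]
tcp_rot: [-3.131, 0.006, 1.478]
contact_force: [-2.1, 0.2, 1.3]
opening: 0.0
t 19.95 ee [ 0.5715 -0.1549  0.0999] F [-2.12  0.16  1.26] open 0.0 err cm [ 0.28  0.26 -0.12] rot [-0.01   0.007  0.043]
[0.282, 0.261, -0.115, -0.01, 0.007, 0.043]
[-0.0755  0.0241  0.0699]
```

View pics/m_side.png

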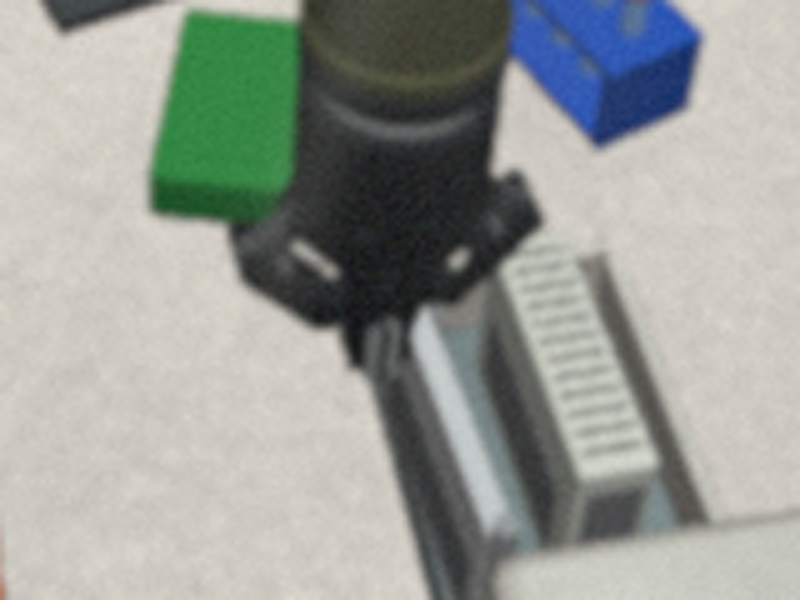

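There's 2 N of contact force, so the tongue is probably at the strike. I'll push further in small steps.

```bash
python3 -m inch '[[0,0.4,0,0,0,0.01,1],[0,0.4,0,0,0,0.01,1],[0,0.4,0,0,0,0.01,1],[0,0.4,0,0,0,0.01,1],[0,0.4,0,0,0,0,1],[0,0.4,0,0,0,0,1],[0,0.4,0,0,0,0,1],[0,0.4,0,0,0,0,1],[0,0.4,0,0,0,0,1],[0,0.4,0,0,0,0,1]]'; python3 - <<'E'
from h import *
plan(dp(0,.105,.021,.101),RD(0.0),1)
print(inb(tl()[0]))
from cell import vision
for n in("side","top"):
    f=vision.read_camera(n)["frame"][:,:,::-1]; x,y,w,h=(270,210,160,120) if n=="side" else (380,120,140,120)
    cv2.imwrite(f"pics/n_{n}.png",cv2.resize(f[y:y+h,x:x+w],None,fx=5,fy=5,interpolation=cv2.INTER_CUBIC))
E
```

```text
time: 21.05
ee_pos: [0.5768, -0.1539, 0.0983]
tcp_rot: [-3.06, 0.004, 1.433]
contact_force: [-11.5, 1.6, 10.4]
opening: 0.0
t 21.05 ee [ 0.5768 -0.1539  0.0983] F [-11.52   1.57  10.44] open 0.0 err cm [ 0.12 -0.29 -0.25] rot [-0.082  0.004 -0.001]
[0.119, -0.287, -0.253, -0.082, 0.004, -0.001]
[-0.0704  0.0258  0.0683]
```

View pics/n_side.png

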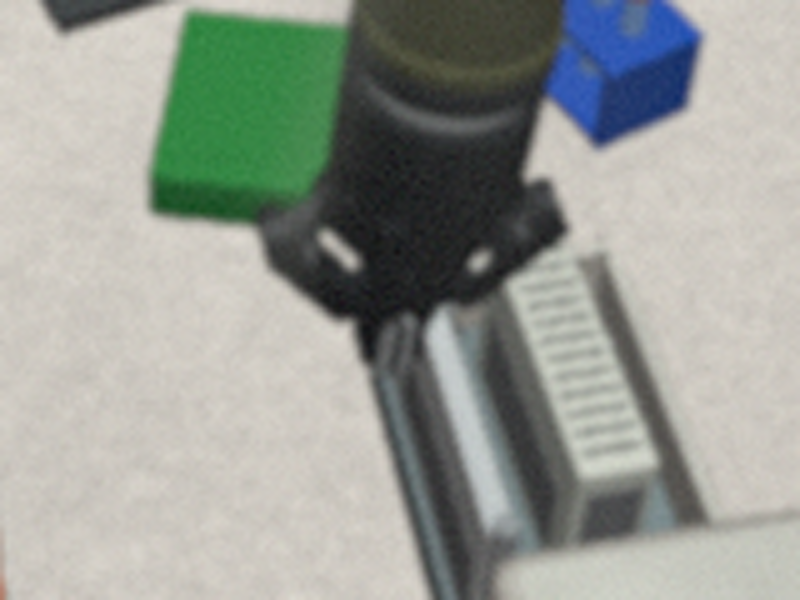

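The force rose to 11 N, with 10 N upward, and the tool has tilted slightly. The sloping finger link may be bearing on the door's top edge. I'll back off and check whether the latch has snapped.

```bash
python3 -m inch '[[0,-0.3,-0.2,-0.02,0,0,1],[0,-1,0,-0.03,0,0,1],[0,-1.5,0,-0.03,0,0,1],[0,-1.5,0,0,0,0,1],[0,-1.5,0,0,0,0,1],[0,-1,0,0,0,0,1],[0,-0.5,0,0,0,0,1],[0,0,0,0,0,0,1],[0,0,0,0,0,0,1],[0,0,0,0,0,0,1]]'; python3 - <<'E'
from h import *
plan(dp(0,.115,.026,.101),RD(0.0),1)
print(inb(tl()[0]))
from cell import vision
for n in("side","top"):
    f=vision.read_camera(n)["frame"][:,:,::-1]; x,y,w,h=(270,210,160,120) if n=="side" else (380,120,140,120)
    cv2.imwrite(f"pics/o_{n}.png",cv2.resize(f[y:y+h,x:x+w],None,fx=5,fy=5,interpolation=cv2.INTER_CUBIC))
E
```

```text
time: 22.15
ee_pos: [0.5134, -0.1453, 0.1033]
tcp_rot: [3.118, 0.005, 1.43]
contact_force: [-0.4, -0.6, 0.0]
opening: 0.001
t 22.15 ee [ 0.5134 -0.1453  0.1033] F [-0.36 -0.56  0.02] open 0.001 err cm [1.16 5.63 0.35] rot [ 0.023  0.006 -0.005]
[1.156, 5.625, 0.351, 0.023, 0.006, -0.005]
[-0.1344  0.0257  0.0733]
```

View pics/o_side.png

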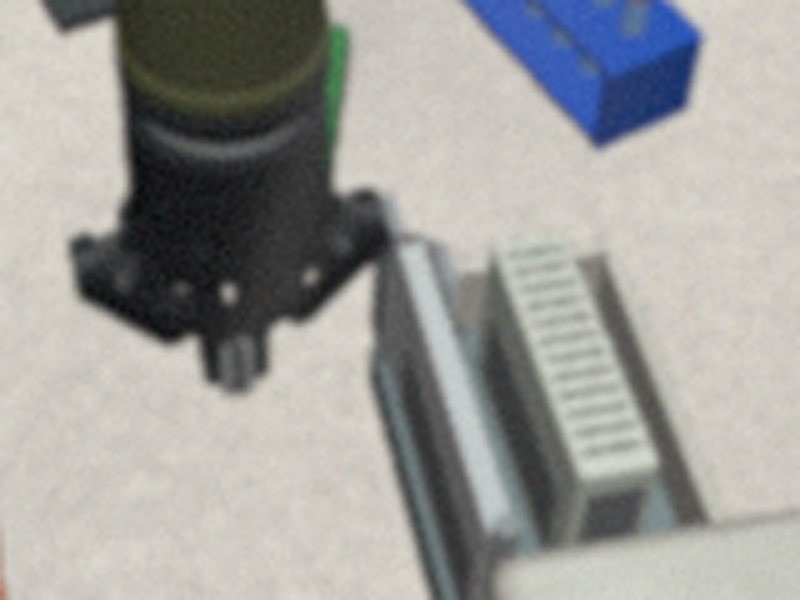

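View pics/o_top.png

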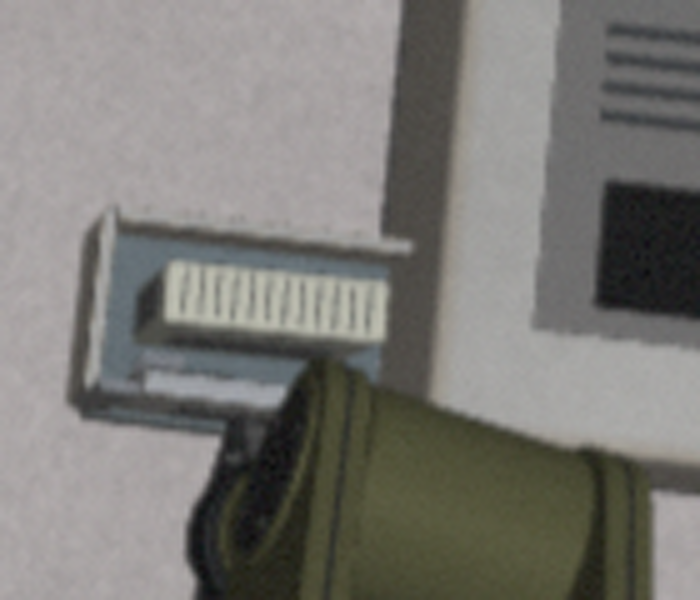

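The door looks nearly shut. Comparing the free-edge corners with predictions per angle.

```bash
python3 - <<'E'
from h import *
from cell import vision
for a in(0,.035,.07,.1,.14):
    o=dp(a,.145,.006,.12);i=dp(a,.145,-.006,.12); h=dp(a,.01,-.006,.12)
    f=lambda n,X:((proj(n,X)-([270,210] if n=="side" else [380,120]))*5).round(0)
    print(a,"side out",f("side",o),"in",f("side",i),"h-in",f("side",h),"top out",f("top",o),"in",f("top",i))
for n,x,y in(("side",335,245),("top",395,175)):
    f=vision.read_camera(n)["frame"][:,:,::-1]
    cv2.imwrite(f"pics/p_{n}.png",cv2.resize(f[y:y+50,x:x+60],None,fx=12,fy=12,interpolation=cv2.INTER_CUBIC))
E
```

```text
0 side out [386. 244.] in [413. 240.] h-in [506. 514.] top out [144. 396.] in [146. 374.]
0.035 side out [375. 247.] in [402. 242.] h-in [505. 514.] top out [143. 405.] in [145. 383.]
0.07 side out [364. 250.] in [390. 244.] h-in [504. 513.] top out [143. 414.] in [144. 392.]
0.1 side out [354. 252.] in [381. 246.] h-in [503. 513.] top out [144. 422.] in [143. 400.]
0.14 side out [342. 256.] in [368. 249.] h-in [502. 513.] top out [145. 433.] in [143. 411.]
```

View pics/p_side.png

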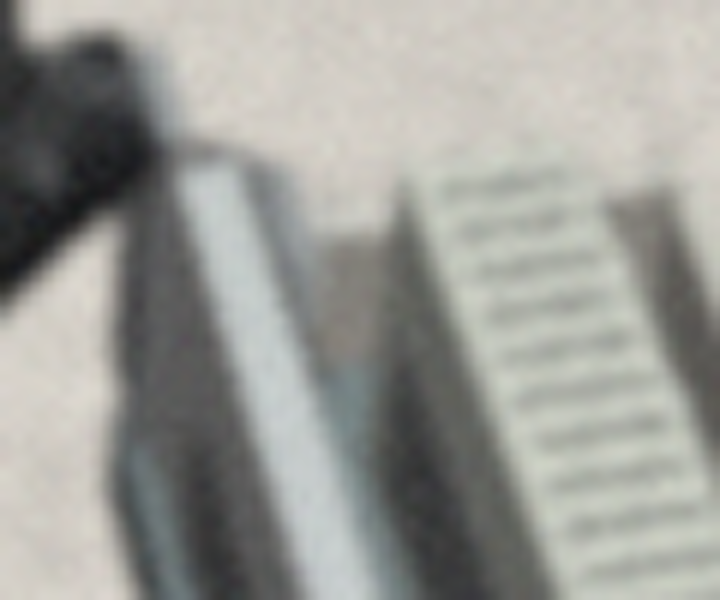

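View pics/p_top.png

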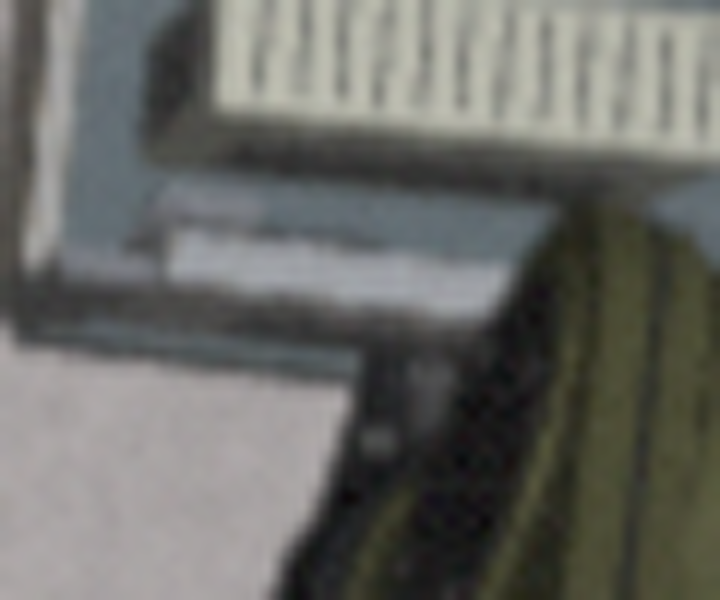

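Both views put the free edge at or slightly beyond my modelled shut position (side 401 vs 386, top 392 vs 396), and the last push stalled at 11 N against the 6 N needed. So it looks shut. I'll withdraw up and away for an unobstructed look at the latch.

```bash
python3 -m inch '[[0,-1,-0.5,0,0,0,1],[0,-1.5,-1,0,0,0,1],[0,-1,-2,0,0,0,1],[0,0,-3,0,0,0,1],[0,0,-3,0,0,0,1],[1,0,-3,0,0,0,1],[3,0,-2,0,0,0,1],[3,0,-1,0,0,0,1],[3,0,0,0,0,0,1],[2,0,0,0,0,0,1]]';python3 -m inch '[[3,0,0,0,0,0,1],[3,0,0,0,0,0,1],[3,0,0,0,0,0,1],[3,0,0,0,0,0,1],[3,0,0,0,0,0,1],[2,0,0,0,0,0,1],[1,0,0,0,0,0,1],[0,0,0,0,0,0,1],[0,0,0,0,0,0,1],[0,0,0,0,0,0,1]]'; python3 - <<'E'
from h import *
from cell import vision
for n,x,y in(("side",335,240),("top",390,160)):
    f=vision.read_camera(n)["frame"][:,:,::-1]; cv2.imwrite(f"pics/q_{n}_full.png",f)
    cv2.imwrite(f"pics/q_{n}.png",cv2.resize(f[y:y+60,x:x+85],None,fx=9,fy=9,interpolation=cv2.INTER_CUBIC))
E
```

```text
time: 23.35
ee_pos: [0.4777, -0.0167, 0.2675]
tcp_rot: [3.122, 0.004, 1.423]
contact_force: [0.4, -0.2, -0.2]
opening: 0.001
time: 24.35
ee_pos: [0.491, 0.1658, 0.2725]
tcp_rot: [3.121, 0.006, 1.425]
contact_force: [0.0, 0.4, -0.1]
opening: 0.001
```

View pics/q_side.png

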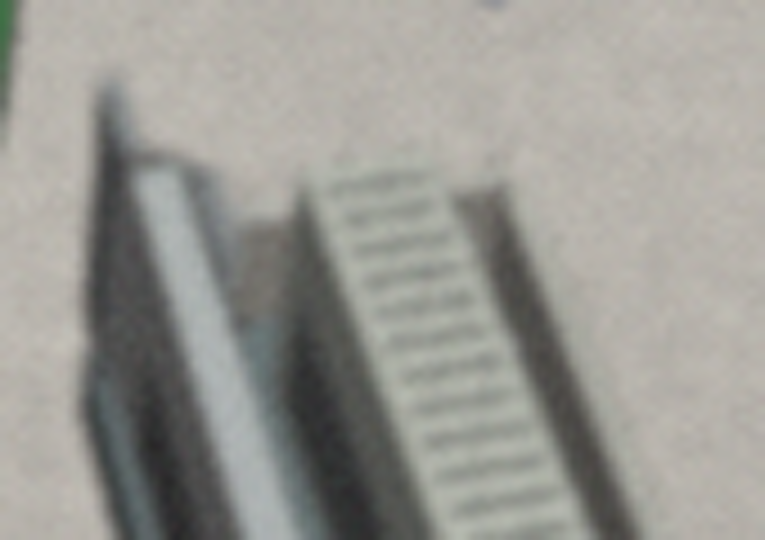

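View pics/q_top.png

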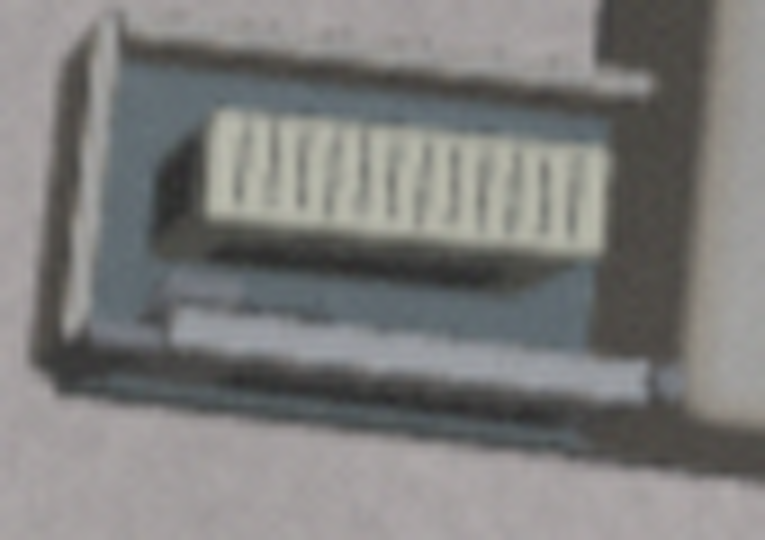

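View pics/q_side_full.png

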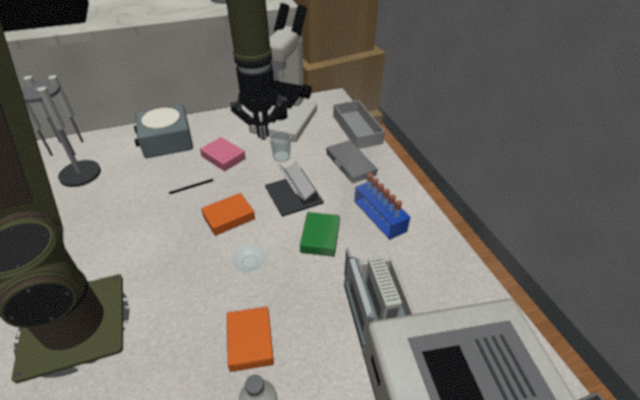

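```bash
python3 - <<'E'
from h import *
q=lambda p,z:at("top",np.array(p)/9+[390,160],z)
def ang(a,b): d=a-b; return np.arctan2(-d[0],d[1])
y0=np.array
wall=ang(q((120,40),.07),q((650,90),.07)); out=ang(q((172,345),.12),q((645,400),.12)); inn=ang(q((172,310),.12),q((645,362),.12))
fl=ang(q((60,392),.03),q((585,447),.03)); print("yaw of -y dir: wall",wall,"floor front",fl,"door out",out,"in",inn)
for p,nm in(((172,345),"out free"),((645,400),"out hinge"),((90,325),"strike"),((165,335),"strike e")): print(nm,inb(q(p,.12)))
M=[inb(q(p,.12)) for p in((212,108),(608,145),(604,250),(205,218))]; print(np.array(M),np.mean(M,0))
T0=cv2.imread("pics/top0.png");T1=cv2.imread("pics/q_top_full.png")
for n in("top","side"):
  r=[]
  for f in(f"pics/{n}0.png",f"pics/q_{n}_full.png"):
    h=cv2.cvtColor(cv2.imread(f),cv2.COLOR_BGR2HSV); m=cv2.inRange(h,(105,120,60),(130,255,255)); mm=cv2.moments(m,True); r.append((mm["m00"],mm["m10"]/mm["m00"],mm["m01"]/mm["m00"]))
  print(n,"rack",np.round(r,2).tolist())
E
```

```text
yaw of -y dir: wall -0.12804185332872284 floor front -0.13512998297938988 door out -0.14726082400667556 in -0.14123719693601708
out free [-0.0558  0.0662  0.09  ]
out hinge [-0.0573 -0.0743  0.09  ]
strike [-0.0524  0.0909  0.09  ]
strike e [-0.053   0.0685  0.09  ]
[[ 0.0169  0.0605  0.09  ]
 [ 0.0181 -0.0577  0.09  ]
 [-0.0137 -0.0589  0.09  ]
 [-0.0166  0.0597  0.09  ]] [0.001175 0.0009   0.09    ]
top rack [[973.0, 333.53, 144.85], [965.0, 333.58, 144.88]]
side rack [[1281.0, 382.09, 212.53], [1287.0, 382.05, 212.5]]
```

The measured door direction is within about 0.01 rad of the bay axis (shut), and its outer face is at x ≈ −57 mm along its whole length. The magazine centre is at (1, 1) mm in the bay frame and the rack hasn't moved. The robot is clear, so I'm handing in.

```bash
python3 -c "
from cell import ticket
print(ticket.finish_job())"
```

```text
the job is handed in; nothing more can be done
None
```

I put the slide magazine in the scanner bay, pushed the door shut and handed the job in at about 24.5 s of the 54 s allowed. No verdict was reported.

**What I did:** I gripped the magazine at 35° and drew it out along its +z. I turned it upright on the way and lowered it until the floor carried its weight, then let go. I pushed the door shut with the closed fingers and moved the arm clear.

**Last checks:**
- **Magazine:** it stands upright, parallel to the door, with its centre about 1 mm from the bay centre in both directions.
- **Door:** it measured within about 0.015 rad of shut. The outer face was at x of about −57 mm along its whole length, and the door stayed there after I withdrew.
- **Latch:** I could not read the latch joint directly. I take it as snapped in because the last push stalled at about 11 N, when about 6 N is needed, and the tongue appears behind the strike in the top view.
- **Tube rack:** its image centroid moved less than 0.1 px in both views, so it has not moved.
- **Robot:** it is clear of everything and the contact force is about 0.

**Disagreements:**
- The side view put the door's free edge about 3 px beyond my modelled shut position. I put this down to a few millimetres of error in my bay estimate.
- In the last push the tool tilted by about 0.08 rad and read about 10 N upward, probably from a finger link touching the door's top edge.

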